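# Swing the lash palette to the pink station and light it

### The arm

A 6-joint arm with a two-finger parallel gripper is mounted at the origin on the work surface. World frame = base frame: x ahead of the robot, y to its left, z up, the work surface at z = 0. Lengths are in m, angles in rad, forces in N, time in s.
With the tool pointing down it reaches from about 0.3 to 0.775 m from the base axis. Payload 14.6 kg.
Tool frame: the origin (TCP) lies at the very end of the fingers, on their centre line; the grasp point (between the pads) lies 19 mm behind it; y points along the fingers, z is the direction in which the jaws open and shut, and the axes are right-handed (so a half turn about y gives the same grasp; the last joint's range is limited). The gripper opens to 94 mm and grips with 3 to 60 N. Pads are 16 mm wide; open, the fingers measure 119 mm over their backs; the gripper's body (75 mm by 177 mm) begins 78 mm behind the grasp point.
Start: joints at [1.207, 0.3, 1.521, -0, 1.321, -0.067], TCP at [0.161, 0.526, 0.205] pointing down, gripper open.
Joint ranges: [-3.03, 3.03], [-0.79, 2.21], [0.23, 2.52], [-1.04, 4.18], [0, 3.07], [-2.55, 2.55]. Speed limits (rad/s): [2.22, 2.22, 2.57, 3.14, 3.14, 3.14].

### API

Orientations are given as [roll, pitch, yaw] about the fixed x, y, z axes, in that order (R = Rz(yaw) Ry(pitch) Rx(roll)).
In Python, from station import get_obs, camera, hand_in, masks_of gives the robot as it stands.
- The arm moves only by the shell command python3 -m jog 'ROWS' [FORCE]. ROWS is text: rows parted by semicolons, each of 7 numbers parted by spaces: the shift along the world's x, y, z in mm, then the turn, a rotation vector about the world's x, y, z in degrees, then the closure, from 0 (fully open) to 1 (shut). A call has 1 to 10 rows; each row is the pose to reach, as a shift and turn from the pose measured when the call began; what a row does not reach only later rows make up. A row lasts 1/12 s, in which the tool goes at most 41.7 mm and 7.16 degrees, less where a joint would pass 70% of its speed; a pose out of reach is approached as far as the arm can. A call with a gripper value outside its range is refused whole. The fingers move at their own pace and stop on an object; FORCE is the grip in N (left out, the last holds). Time passes only in rows, so rows that repeat a pose let the fingers close. It gives the time, the measured TCP pose, the force and the opening at its end, in the units of the state.
- get_obs(): the state, without advancing time (a new reading comes with each control period).
- camera(name): name is "scene" or "top"; returns a dict with "img" (420x560x3 uint8, red, green, blue), "range_z" (420x560 float32, m along the optical axis (not along the pixel's ray), 0 where there is no reading), "fx", "fy", "cx", "cy" (pixels), "rvec" (rotation vector, rad) and "tvec" (3), from world to camera coordinates, as OpenCV has them. Camera axes: x right, y down, z forward; pixel columns grow to the right and rows downward; lengths in m; the calibration is good to about 2 mm. A picture is of the moment at which its call begins.
- hand_in(): hands the job in, once; it reports no verdict.
Trained networks look in the newest picture that a camera, given by its name, has taken for a name from the list of things; names that differ only in an ending like _2 or _b are one class to them, and where a whole thing is asked for, a point or a joint stands for the part that bears it (a point fixed in the world has none). Each returns a list of dicts, best first, with "conf" (0 to 1); they miss things now and then, are a little off and sometimes report something else, mostly with a low value. They report only what shows in the picture. A call takes as long as a camera call.
- masks_of(thing, camera): "mask" (420x560 bool, what is visible of it) and "extent" ([left, top, right, bottom] in pixels, round what is visible of it).
The state is a dict: "time_s": time; "qpos": joint angles; "joint_vel": joint speeds; "tau": joint torques, N m; "ee_pos": TCP position; "eef_rot": TCP orientation; "force": force on the tool from outside, world axes, zero at the start; "moment": the same for the moment, N m; "grip_width": finger opening in m.
Only numpy, scipy, OpenCV 4.12 (cv2) and the standard library are available. Lean on these libraries where they do the work, as an engineer would, in place of code of your own. Each camera call takes 0.05 s, during which the arm holds its last target.

### The job

The lash palette on its swivel stand has to be moved from its middle station to the station marked with the pink dot: pull the pink T-handle plunger out and twist it so that it stays out, swing the palette by its black knob until the knob stands over the pink dot, then twist the plunger back so that it drops fully home and locks the palette there. After that, switch on its two lights by pushing the two pink-tipped toggle levers fully over, away from the robot. Leave the two black-tipped toggles off, and do not disturb the glue bottle, the jar or the tweezers.

Things in the scene. Friction and masses are not known exactly. Their poses are not given: they have to be found in the camera images.
- stand: white base plate (250 x 285 x 8 mm, fixed) of the swivel stand. Origin: on the palette's vertical pivot axis, at table level. The plunger is on its -x side (towards the robot), the palette arm's knob on its +y side. The palette, a white 76 x 170 mm board with black strips, is centred on the pivot, top 58 mm above the table.
- palette_arm (a joint): swing angle of palette and arm about the vertical pivot, rad, counterclockwise from above, -0.78 to 0.78. Stations (notches) at 0 (start), +0.611 and -0.611, with 0.02 rad of play. It turns stiffly (0.2 N m) and stays where left while the plunger is out; blocked while it is in. The plunger drops in only within about 0.05 rad of a station.
- swing_knob (a point): black upright round knob, 26 mm in diameter, at the outer end of the palette arm, 140 mm from the pivot axis. The point is on its axis, 78 mm above the table; the knob reaches from 44 to 96 mm above the table, on a thinner stem above the arm (arm's top at 26 mm).
- plunger_grip (a point): centre of the pink T-handle, 113 mm from the pivot on the stand's -x side and 103 mm above the table when locked. z = plunger axis, outward (pull direction), leaning 35 deg from vertical to the stand's -x. A bar 70 mm long (this frame's y), 14 mm thick (x), 18 mm high (z); frame moves with it. At twist 0 the bar lies along the stand's y. 49 mm free from bar centre to collar when locked.
- plunger_pull (a joint): how far the plunger is drawn out, m: 0 = fully home (in a notch), stop at 0.022. A spring draws it in with 4 N at 0 and 8 N at 0.022. Past 0.0145 it can be twisted; twisted and let go, it rests on its collar at about 0.014 and stays out. Twisted back where there is no notch, it stops at about 0.010.
- plunger_twist (a joint): turn of the T-handle about its axis, rad: 0 = straight (drops in) to 1.3 = fully twisted (held out), counterclockwise seen from outside (positive about z of point plunger_grip). Turns only freely while drawn out more than 0.0145; stops at 0 and 1.3. It drops in below about 0.3 (where it has 0.3 rad of play when home) and stays out past about 0.8.
- dot_pink: pink disc, 40 mm in diameter, 4 mm thick, fixed flat on the stand's plate, 140 mm from the pivot: it marks the wanted station, at swing angle +0.611 or -0.611. Origin: centre of its underside, 8 mm above the table.
- dot_grey: the same disc in grey, at the other outer station: not wanted.
- console: grey switch console, a slab 120 x 170 x 20 mm, fixed, with four white switch blocks (70 x 32 x 22 mm) side by side in a row along its y, 38 mm apart. Origin: centre of its underside; its -x side faces the robot, and its x is the direction in which the toggles are pushed on.
- sw_pink_a (a joint): angle of a pink-tipped toggle, rad: 0 = off, leaning 0.5 rad to the console's -x; 1.0 = fully on, leaning 0.5 rad to +x. Stays where left (friction 0.06 N m, about 1 N at the tip). Lever 55 mm long from a pivot 40 mm above the table, 10 mm thick, with a ball tip 18 mm in diameter. Which places in the row are pink varies.
- sw_pink_a_tip (a point): centre of the ball tip of that pink lever, about 88 mm above the table when off
- sw_pink_b (a joint): angle of the other pink-tipped lever, likewise
- sw_pink_b_tip (a point): centre of its ball tip
- sw_black_a (a joint): angle of a black-tipped lever, likewise: to be left off (0)
- sw_black_a_tip (a point): centre of its ball tip
- sw_black_b (a joint): angle of the other black-tipped lever: to be left off (0)
- sw_black_b_tip (a point): centre of its ball tip
- glue_bottle: bystander: white bottle with red cap, 36 mm in diameter, 80 mm tall, loose, origin at its underside
- pad_jar: bystander: amber jar with white lid, 60 mm in diameter, 50 mm tall, loose, origin at its underside
- tweezers: bystander: flat closed steel tweezers, 130 mm long (y) x 14 x 6 mm, loose, origin at the centre of the underside

How it is judged:
By the outcome, as a careful person would: the job done as asked, in the order asked, and still so for the second after the job is handed in, with the robot touching nothing.
It also fails if it takes over 72 s, if anything falls off the work surface, if the arm or the gripper's body presses on something with over 40 N, if the wrist force passes 120 N, or if a joint passes its speed limit or range.

## Working session

There is one attempt and no reset: what is moved stays moved. The work goes in short steps, Python scripts to look and compute and a shell command to move; the robot and the scene stay as the last step left them, time stands still between calls to the robot, and variables do not carry over. Pictures are saved under pics/ and viewed, and the job is handed in when it is done.

```bash
ls; mkdir -p pics
cat > h.py <<'E'
import numpy as np, cv2
from station import get_obs, camera, hand_in, masks_of
def R_of(c): return cv2.Rodrigues(np.array(c["rvec"],float))[0]
def pts(c,mask=None):
    z=c["range_z"]; v,u=np.nonzero((z>0) if mask is None else (mask&(z>0)))
    d=z[v,u]; P=np.c_[(u-c["cx"])/c["fx"]*d,(v-c["cy"])/c["fy"]*d,d]
    return (P-np.array(c["tvec"]).ravel())@R_of(c)
def proj(c,P):
    q=np.atleast_2d(P)@R_of(c).T+np.array(c["tvec"]).ravel()
    return np.c_[q[:,0]/q[:,2]*c["fx"]+c["cx"],q[:,1]/q[:,2]*c["fy"]+c["cy"]]
def save(c,n): cv2.imwrite("pics/"+n,c["img"][:,:,::-1])
E
python3 - <<'E'
from h import *
o=get_obs(); print(o)
for n in ("scene","top"):
    c=camera(n); save(c,n+"0.png"); print(n,c["fx"],c["cx"],c["cy"],-R_of(c).T@np.array(c["tvec"]).ravel())
    for t in ["stand","dot_pink","dot_grey","swing_knob","plunger_grip","console","sw_pink_a","sw_black_a","sw_pink_a_tip","glue_bottle","pad_jar","tweezers"]:
        for m in masks_of(t,n)[:3]:
            P=pts(c,m["mask"]); print(t,round(m["conf"],2),m["extent"],np.median(P,0).round(3),P.min(0).round(3),P.max(0).round(3)) if len(P) else print(t,m["conf"],m["extent"])
print(get_obs()["time_s"])
E
```

```text
pics
{'time_s': 0.0, 'qpos': array([ 1.20740290e+00,  3.00475956e-01,  1.52157949e+00, -1.41068481e-05,
        1.32073080e+00, -6.65795712e-02]), 'joint_vel': array([ 4.80830748e-04, -6.50458524e-04, -2.91827857e-05, -7.10592744e-04,
        6.25934387e-05,  1.27799150e-04]), 'tau': array([-1.68884271e-03, -5.31794322e+01, -3.52726114e+01,  7.07452185e-02,
        2.44784262e-02, -1.33059070e-04]), 'ee_pos': array([0.16076019, 0.52569761, 0.20488435]), 'eef_rot': array([-1.57198818e+00,  6.57765753e-05, -2.96810393e-01]), 'force': array([-0.46904171,  0.09439597, -0.59986173]), 'moment': array([-0.03716875,  0.05862652, -0.05972954]), 'grip_width': 0.0941349108993905}
scene 396.6617909689375 275.83453092742917 206.1326694902557 [0.84046677 0.42370806 0.69737043]
stand 0.7 [206.0, 207.5, 386.9, 382.8] [0.59  0.142 0.008] [ 0.401 -0.038 -0.003] [0.719 0.286 0.113]
stand 0.35 [125.4, 163.2, 153.3, 191.2] [ 0.68  -0.314  0.039] [ 0.649 -0.355 -0.001] [ 0.706 -0.299  0.052]
dot_pink 0.79 [260.8, 326.6, 283.2, 348.2] [0.664 0.182 0.011] [0.644 0.162 0.008] [0.683 0.201 0.015]
dot_grey 0.6
[... 3850 characters left out ...]
 0.473 -0.406  0.   ] [ 0.603 -0.229  0.044]
sw_pink_a_tip 0.42 [141.9, 180.0, 160.1, 196.4] [0.553 0.329 0.052] [ 0.54   0.317 -0.001] [0.591 0.372 0.084]
glue_bottle 0.52 [142.1, 178.8, 161.7, 195.0] [0.554 0.328 0.05 ] [ 0.54   0.317 -0.003] [0.589 0.372 0.084]
glue_bottle 0.32 [187.8, 209.3, 200.6, 220.5] [0.501 0.212 0.012] [0.484 0.195 0.006] [0.517 0.229 0.017]
pad_jar 0.68 [387.6, 167.2, 417.1, 192.7] [ 0.664 -0.326  0.049] [ 0.641 -0.368 -0.002] [ 0.701 -0.302  0.056]
tweezers 0.85 [376.3, 257.0, 421.8, 278.7] [ 0.435 -0.348  0.006] [ 0.423 -0.412 -0.004] [ 0.451 -0.284  0.012]
tweezers 0.64 [144.7, 180.4, 159.9, 194.4] [0.553 0.327 0.053] [0.54  0.317 0.012] [0.573 0.344 0.084]
1.3
```

```bash
python3 -c "
import cv2,numpy as np
a=cv2.imread('pics/scene0.png');b=cv2.imread('pics/top0.png')
cv2.imwrite('pics/a.png',cv2.resize(a[110:400,110:410],None,fx=2,fy=2,interpolation=2))
cv2.imwrite('pics/b.png',cv2.resize(b[130:300,130:440],None,fx=2.5,fy=2.5,interpolation=2))
"
```

```text
(no output)
```

View pics/a.png

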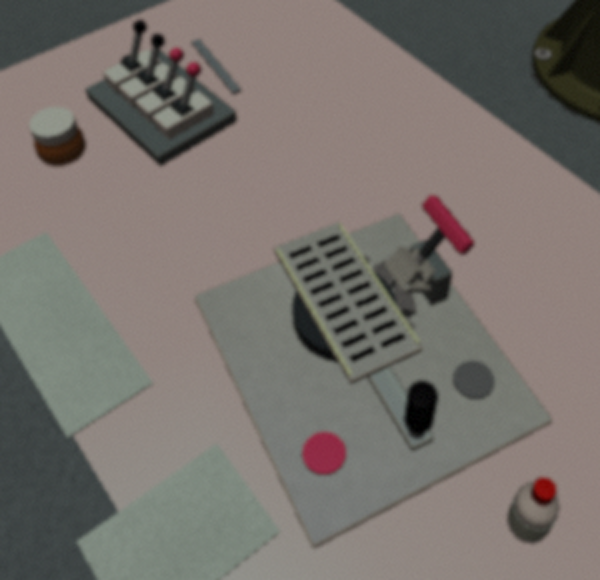

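View pics/b.png

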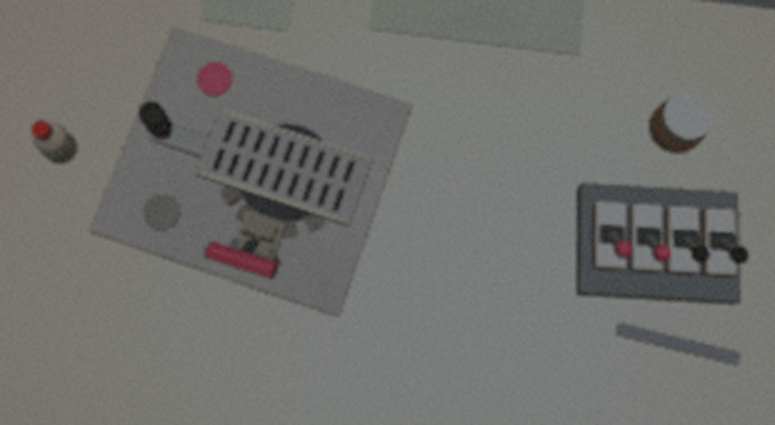

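The stand is at the left: the pink T-bar is at top-view pixel ~(227,235), the pink dot at (216,162) and the grey dot at (194,215). The knob lies between the dots, and pink is on the far (+x) side, so the swing goes to −0.611. On the console the two left levers (higher y) are pink. Next I'll measure these precisely.

```bash
cat > m.py <<'E'
from h import *
def pinkmask(c):
    h=cv2.cvtColor(c["img"],cv2.COLOR_RGB2HSV); return ((h[...,0]>160)|(h[...,0]<3))&(h[...,1]>120)&(h[...,2]>60)
def ray(c,uv):
    d=np.array([(uv[0]-c["cx"])/c["fx"],(uv[1]-c["cy"])/c["fy"],1])@R_of(c); o=-R_of(c).T@np.array(c["tvec"]).ravel(); return o,d/np.linalg.norm(d)
def tri(rs):
    A=0;b=0
    for o,d in rs: M=np.eye(3)-np.outer(d,d);A=A+M;b=b+M@o
    p=np.linalg.solve(A,b); return p,[np.linalg.norm((np.eye(3)-np.outer(d,d))@(p-o)) for o,d in rs]
def comps(c,m,mn=8):
    n,l,s,ce=cv2.connectedComponentsWithStats(m.astype(np.uint8),connectivity=8)
    return [(s[i,4],ce[i],l==i) for i in range(1,n) if s[i,4]>=mn]
E
python3 - <<'E'
from m import *
C={n:camera(n) for n in("scene","top")}
for n,c in C.items():
    for a,ce,m in comps(c,pinkmask(c)):
        P=pts(c,m); P=P[np.abs(P[:,2]-np.median(P[:,2]))<.02]
        md=np.median(P,0); w,V=np.linalg.eigh(np.cov(P.T)) if len(P)>5 else (0,np.eye(3)); print(n,a,ce.round(1),md.round(4),P.mean(0).round(4),V[:,2].round(3))
    k=[m for m in masks_of("swing_knob",n)]
    d=(c["img"].max(2)<60)
    for a,ce,m in comps(c,d,15):
        P=pts(c,m); 
        if len(P)<8: continue
        md=np.median(P,0)
        if md[2]>.03: print(n,"dark",a,ce.round(1),md.round(3),P.min(0).round(3),P.max(0).round(3))
E
```

```text
scene 28 [197.5 136.8] [ 0.5168 -0.2969  0.0923] [ 0.517  -0.2971  0.0926] [-0.94  -0.019  0.34 ]
scene 27 [206.3 144.1] [ 0.5161 -0.2581  0.0945] [ 0.5158 -0.2586  0.0938] [-0.961  0.017  0.276]
scene 273 [333.4 221.7] [0.455  0.1095 0.1084] [0.4547 0.1091 0.1078] [-0.175 -0.984  0.026]
scene 340 [271.7 336.2] [0.6629 0.1818 0.0111] [0.6628 0.1817 0.0111] [-0.788 -0.616 -0.01 ]
scene 108 [381.8 354.3] [0.5634 0.3359 0.0788] [0.5633 0.3359 0.0786] [ 0.971  0.23  -0.068]
scene dark 89 [177.  133.1] [ 0.538 -0.371  0.064] [ 0.517 -0.384  0.044] [ 0.555 -0.36   0.098]
scene dark 101 [185.5 140.6] [ 0.534 -0.334  0.057] [ 0.494 -0.401  0.02 ] [ 0.552 -0.324  0.097]
scene dark 77 [193.3 151.1] [ 0.538 -0.296  0.049] [ 0.492 -0.358  0.019] [ 0.549 -0.287  0.087]
scene dark 81 [201.7 159.3] [ 0.536 -0.258  0.05 ] [ 0.508 -0.285  0.041] [ 0.547 -0.25   0.089]
scene dark 86 [324.8 232.6] [0.47  0.106 0.081] [0.455 0.084 0.054] [0.481 0.111 0.099]
scene dark 20 [274.  229.8] [0.532 0.023 0.058] [0.523 0.018 0.056] [0.543 0.026 0.059]
scene dark 20 [259.4 235.6] [0.565 0.016 0.058] [0.556 0.012
[... 2725 characters left out ...]
259  0.05 ] [ 0.522 -0.271  0.047] [ 0.542 -0.252  0.073]
top dark 46 [388.7 224.2] [ 0.538 -0.295  0.05 ] [ 0.521 -0.31   0.044] [ 0.545 -0.289  0.079]
top dark 25 [229.9 227.2] [0.469 0.101 0.078] [0.46  0.096 0.054] [0.483 0.111 0.093]
top dark 105 [406.9 227.8] [ 0.534 -0.338  0.052] [ 0.507 -0.362  0.02 ] [ 0.552 -0.327  0.101]
top dark 86 [421.3 228.2] [ 0.534 -0.373  0.063] [ 0.513 -0.401  0.015] [ 0.552 -0.363  0.103]
top dark 259 [  7.8 348.6] [0.145 0.47  0.234] [ 0.07   0.439 -0.004] [0.171 0.644 0.315]
top dark 3232 [244.5 401.1] [0.097 0.002 0.033] [ 0.007 -0.119 -0.004] [0.127 0.125 0.29 ]
top dark 293 [  9.7 412. ] [0.132 0.273 0.533] [-0.053  0.251 -0.006] [0.141 0.602 0.556]
```

Run:
```python
from m import *
C={n:camera(n) for n in("scene","top")}
pk={"bar":((333.4,221.7),(226.1,233.3)),"dot":((271.7,336.2),(215.3,160.7)),"pa":((206.3,144.1),(378.8,228.9)),"pb":((197.5,136.8),(394.2,230.5))}
for k,(a,b) in pk.items():
    p,r=tri([ray(C["scene"],a),ray(C["top"],b)]); print(k,p.round(4),np.round(r,4))
# console yaw from blocks: white blocks/slab edges
for n,c in C.items():
    P=pts(c); m=(np.abs(P[:,2]-.020)<.005)&(P[:,0]>.44)&(P[:,0]<.64)&(P[:,1]<-.2)&(P[:,1]>-.45)
    Q=P[m][:,:2].astype(np.float32); 
    print(n,cv2.minAreaRect(Q),np.percentile(Q,[1,99],axis=0))
    m=(np.abs(P[:,2]-.042)<.006)&(P[:,0]>.44)&(P[:,0]<.64)&(P[:,1]<-.2)&(P[:,1]>-.45)
    print(n,"blk",cv2.minAreaRect(P[m][:,:2].astype(np.float32)))
    m=(np.abs(P[:,2]-.008)<.005)&(P[:,0]>.40)&(P[:,0]<.73)&(P[:,1]<.29)&(P[:,1]>-.05)
    print(n,"plate",cv2.minAreaRect(P[m][:,:2].astype(np.float32)))
    m=(P[:,2]>.09)&(P[:,0]>.54)&(P[:,0]<.63)&(P[:,1]<.27)&(P[:,1]>.18)
    print(n,"knobtop",P[m].mean(0),P[m].min(0),P[m].max(0))
```

```text
bar [0.4497 0.1053 0.1002] [0. 0.]
dot [0.6621 0.1809 0.0082] [0.0001 0.0001]
pa [ 0.5126 -0.2649  0.0883] [0.0001 0.0001]
pb [ 0.514  -0.3032  0.0872] [0.0003 0.0003]
scene ((0.5432397127151489, -0.317775160074234), (0.12140092998743057, 0.17557860910892487), 4.137068748474121) [[ 0.48082569 -0.39734345]
 [ 0.60637659 -0.23057817]]
scene blk ((0.5437231063842773, -0.31654033064842224), (0.0702630952000618, 0.1478791981935501), 4.498157501220703)
scene plate ((0.5672368407249451, 0.11894987523555756), (0.3226313292980194, 0.3370744287967682), 0.38848358392715454)
scene knobtop [0.59092041 0.22289288 0.09448191] [0.57712527 0.20960074 0.0900516 ] [0.60281378 0.23423298 0.09771077]
top ((0.5387256741523743, -0.3176693916320801), (0.12098179757595062, 0.1693645715713501), 4.3498711585998535) [[ 0.47591128 -0.40322841]
 [ 0.60055611 -0.23211855]]
top blk ((0.5381549596786499, -0.3172806203365326), (0.06991806626319885, 0.14524614810943604), 3.930598735809326)
top plate ((0.5649987459182739, 0.11999870836734772), (0.3295723497867584, 0.3398156464099884), 0.004290521610528231)
top knobtop [0.58473852 0.22086231 0.09555706] [0.57309916 0.20935617 0.09030885] [0.59711253 0.23326976 0.10008223]
```

```bash
cat > g.py <<'E'
from h import *
from scipy.spatial.transform import Rotation as Ro
YAW=-0.185; PIV=np.array([.5605,.083]); BAR=np.array([.4497,.105,.1025])
xs=np.array([np.cos(YAW),np.sin(YAW),0]); ys=np.array([-np.sin(YAW),np.cos(YAW),0]); zz=np.array([0,0,1.])
A=-xs*np.sin(np.radians(35))+zz*np.cos(np.radians(35))
def tool(y,z): return np.c_[np.cross(y,z),y,z]
RB=tool(-A, xs*np.cos(np.radians(35))+zz*np.sin(np.radians(35)))
def RBt(tw): return Ro.from_rotvec(A*tw).as_matrix()@RB
def down(jaw): return tool(-zz,np.array([np.cos(jaw),np.sin(jaw),0]))
def delta(p,R):
    o=get_obs(); r0=Ro.from_euler('xyz',o["eef_rot"]).as_matrix()
    print("shift",((np.array(p)-o["ee_pos"])*1e3).round(1),"rot",np.degrees(Ro.from_matrix(R@r0.T).as_rotvec()).round(2),"ang",np.degrees(Ro.from_matrix(R@r0.T).magnitude()).round(1),"t",round(o["time_s"],2),"F",o["force"].round(1),"q",o["qpos"].round(2),"w",round(o["grip_width"],4))
E
python3 - <<'E'
from g import *
print(A,RB); delta(BAR-A*.019+A*.1,RB)
E
```

```text
[-0.56378907  0.1055074   0.81915204] [[-1.83946534e-01  5.63789072e-01  8.05174239e-01]
 [-9.82936251e-01 -1.05507397e-01 -1.50680179e-01]
 [-1.38777878e-17 -8.19152044e-01  5.73576436e-01]]
shift [ 243.2 -412.4  -36.6] rot [ 19.8  -32.69 -80.78] ang 89.4 t 1.6 F [-0.   0.4  0.3] q [ 1.21  0.3   1.52  0.    1.32 -0.07] w 0.0941
```

```bash
python3 -m jog '30 -40 10 0 0 0 0.3;60 -90 20 3 -5 -14 0.5;90 -140 20 5 -8 -21 0.5;110 -180 20 7 -11 -28 0.5;130 -220 15 8 -14 -35 0.5;150 -250 10 10 -17 -42 0.5;170 -285 0 12 -20 -49 0.5;190 -320 -10 14 -22 -56 0.5;205 -350 -15 15.5 -25 -63 0.5;220 -375 -20 17 -28 -69 0.5'
python3 - <<'E'
from g import *
delta(BAR-A*.019+A*.1,RB)
E
```

```text
time_s: 2.43
ee_pos: [0.3699, 0.169, 0.1896]
eef_rot: [-1.118, -0.09, -1.359]
force: [0.6, 0.0, -0.4]
grip_width: 0.0469
shift [ 34.1 -55.4 -20.8] rot [  5.27  -9.01 -22.25] ang 24.6 t 2.43 F [ 0.6  0.  -0.4] q [ 0.46 -0.25  2.19 -0.26  0.79  0.38] w 0.0469
```

```bash
python3 -m jog '10 -16 -6 1.5 -2.5 -6.2 0.5;20 -32 -12 3 -5 -12.4 0.5;30 -48 -18 4.5 -7.5 -18.5 0.5;34 -55.5 -21 5.3 -9 -22.2 0.5;34 -55.5 -21 5.3 -9 -22.2 0.5;34 -55.5 -21 5.3 -9 -22.2 0.5'
python3 - <<'E'
from g import *
delta(BAR-A*.019,RB)
for n in("scene","top"):
    c=camera(n); save(c,n+"1.png")
a=cv2.imread('pics/scene1.png');b=cv2.imread('pics/top1.png')
cv2.imwrite('pics/c1.png',np.hstack([cv2.resize(a[150:300,250:400],(400,400)),cv2.resize(b[170:290,170:290],(400,400))]))
E
```

```text
time_s: 2.93
ee_pos: [0.4038, 0.1137, 0.1686]
eef_rot: [-0.961, -0.001, -1.753]
force: [-0.2, 0.5, -0.0]
grip_width: 0.0467
shift [ 56.6 -10.7 -81.7] rot [ 0.02 -0.07 -0.17] ang 0.2 t 2.93 F [-0.2  0.5 -0. ] q [ 0.39 -0.21  2.27 -0.55  0.63  0.95] w 0.0467
```

View pics/c1.png

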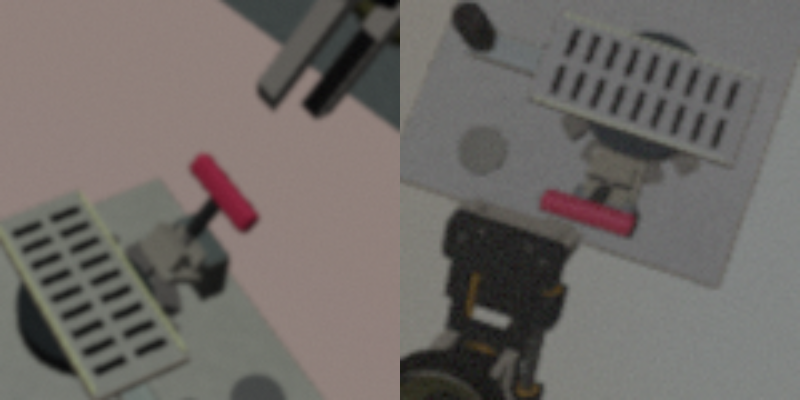

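The pads are lined up with the bar in both views: the bar is at (225,190) in the left crop and the fingers at (290,90). Now advancing.

```bash
python3 -m jog '15 -3 -21 0 0 0 0.5;30 -6 -43 0 0 0 0.5;43 -8 -62 0 0 0 0.5;50 -9.5 -72 0 0 0 0.5;56.5 -10.7 -81.7 0 0 0 0.5;56.5 -10.7 -81.7 0 0 0 0.5;56.5 -10.7 -81.7 0 0 0 0.5' 40
python3 - <<'E'
from g import *
delta(BAR-A*.019,RB)
for n in("scene","top"):
    c=camera(n); save(c,n+"2.png")
a=cv2.imread('pics/scene2.png');b=cv2.imread('pics/top2.png')
cv2.imwrite('pics/c2.png',np.hstack([cv2.resize(a[150:300,250:400],(400,400)),cv2.resize(b[170:290,170:290],(400,400))]))
E
```

```text
time_s: 3.62
ee_pos: [0.4604, 0.1035, 0.0875]
eef_rot: [-0.961, -0.001, -1.751]
force: [1.1, 0.5, -0.1]
grip_width: 0.0471
shift [-0.  -0.5 -0.6] rot [ 0.03 -0.06 -0.25] ang 0.3 t 3.62 F [ 1.1  0.5 -0.1] q [ 0.29  0.08  2.24 -0.8   0.37  1.17] w 0.0471
```

View pics/c2.png

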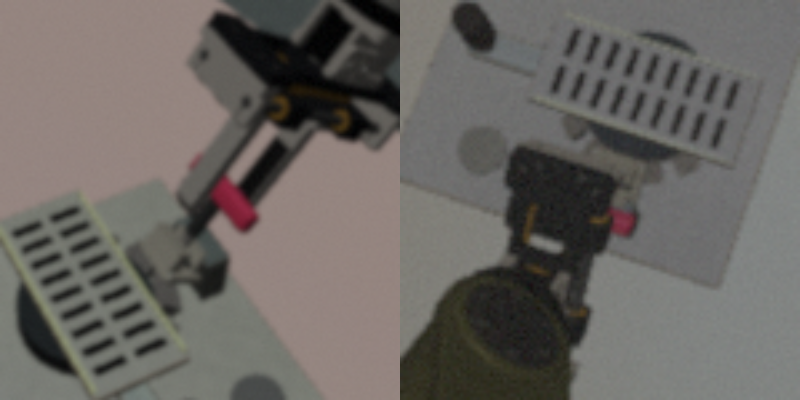

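The fingers straddle the bar. Closing.

```bash
python3 -m jog '0 0 0 0 0 0 0.7;0 0 0 0 0 0 0.9;0 0 0 0 0 0 1;0 0 0 0 0 0 1;0 0 0 0 0 0 1;0 0 0 0 0 0 1' 40
```

```text
time_s: 4.22
ee_pos: [0.4599, 0.1036, 0.0879]
eef_rot: [-0.96, -0.0, -1.752]
force: [-11.7, 3.6, 6.6]
grip_width: 0.0135
```

```bash
python3 -m jog '-2.3 0.4 3.3 0 0 0 1;-4.5 0.8 6.5 0 0 0 1;-6.8 1.3 9.8 0 0 0 1;-9 1.7 13.1 0 0 0 1;-10.4 1.9 15.1 0 0 0 1;-10.4 1.9 15.1 0 0 0 1' 45
python3 - <<'E'
from g import *
o=get_obs(); print((o["ee_pos"]-(BAR-A*.019))@A,o["force"]@A,o["force"].round(1),o["moment"].round(2))
E
```

```text
time_s: 4.72
ee_pos: [0.4492, 0.1056, 0.1032]
eef_rot: [-0.96, 0.0, -1.751]
force: [1.7, 2.5, -9.2]
grip_width: 0.0134
0.01993865420995803 -8.224685923176155 [ 1.7  2.5 -9.2] [0.62 0.83 0.38]
```

```bash
python3 -m jog '0 0 0 -3.9 0.7 5.7 1;0 0 0 -7.9 1.5 11.5 1;0 0 0 -11.8 2.2 17.2 1;0 0 0 -15.8 3 22.9 1;0 0 0 -19.7 3.7 28.7 1;0 0 0 -23.7 4.4 34.4 1;0 0 0 -27.6 5.2 40.1 1;0 0 0 -31.6 5.9 45.9 1;0 0 0 -35.5 6.6 51.6 1;0 0 0 -39.5 7.4 57.3 1'
python3 - <<'E'
from g import *
o=get_obs(); print((o["ee_pos"]-(BAR-A*.019))@A,o["force"]@A,o["force"].round(1),o["moment"].round(2),o["moment"]@A,o["qpos"].round(2)); delta(BAR-A*.019+A*.0205,RBt(1.28))
E
```

```text
time_s: 5.55
ee_pos: [0.4493, 0.1058, 0.1032]
eef_rot: [-1.342, -0.569, -0.592]
force: [3.7, 4.2, -7.7]
grip_width: 0.0139
0.019891850686461984 -7.9427175538885 [ 3.7  4.2 -7.7] [1.08 0.61 0.64] -0.023743145185343057 [ 0.31  0.02  2.25 -0.73  0.42 -0.12]
shift [-0.5 -0.7  0.5] rot [-1.62  0.19  2.29] ang 2.8 t 5.55 F [ 3.7  4.2 -7.7] q [ 0.31  0.02  2.25 -0.73  0.42 -0.12] w 0.0139
```

```bash
python3 -m jog '0 0 0 -1.4 0.3 2 1;0 0 0 -1.4 0.3 2 1;1.5 -0.3 -2.2 -1.4 0.3 2 1;3 -0.6 -4.4 -1.4 0.3 2 1;3.4 -0.6 -4.9 -1.4 0.3 2 1'
python3 - <<'E'
from g import *
o=get_obs(); print((o["ee_pos"]-(BAR-A*.019))@A,o["force"]@A,o["force"].round(1),o["moment"].round(2),o["moment"]@A)
E
```

```text
time_s: 5.97
ee_pos: [0.4528, 0.1053, 0.0988]
eef_rot: [-1.368, -0.579, -0.544]
force: [-31.8, 5.8, 31.4]
grip_width: 0.0135
0.014284223950978893 44.319419267147964 [-31.8   5.8  31.4] [ 0.39  2.06 -0.03] -0.026401920993544027
```

```bash
python3 -m jog '-1 0.2 1.5 0 0 0 0.8;-1 0.2 1.5 0 0 0 0.55;-1 0.2 1.5 0 0 0 0.5;-1 0.2 1.5 0 0 0 0.5;-10 2 15 0 0 0 0.5;-22 4.5 33 0 0 0 0.5;-36 7 53 0 0 0 0.5;-50 9.5 73 0 0 0 0.5;-58 11 85 0 0 0 0.5;-62 12 90 0 0 0 0.5'
python3 - <<'E'
from g import *
th=YAW
K=PIV+.14*ys[:2]; K=np.array([.587,.221]) ; print(K)
delta([K[0],K[1],.16],down(YAW))
for n in("scene","top"):
    c=camera(n); save(c,n+"3.png")
a=cv2.imread('pics/scene3.png');b=cv2.imread('pics/top3.png')
cv2.imwrite('pics/c3.png',np.hstack([cv2.resize(a[150:300,250:400],(400,400)),cv2.resize(b[170:290,170:290],(400,400))]))
E
```

```text
time_s: 6.8
ee_pos: [0.3907, 0.1176, 0.1907]
eef_rot: [-1.365, -0.58, -0.546]
force: [0.4, -0.1, -0.5]
grip_width: 0.0471
[0.587 0.221]
shift [196.3 103.4 -30.7] rot [ 27.34  25.6  -70.43] ang 79.8 t 6.8 F [ 0.4 -0.1 -0.5] q [ 0.42 -0.28  2.26 -0.53  0.7  -0.34] w 0.0471
```

View pics/c3.png

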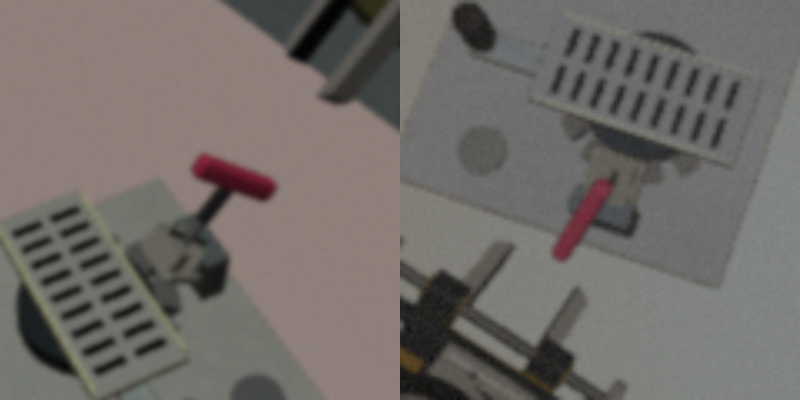

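The bar now stands twisted and held out (left crop ~(235,178)). Moving to above the knob.

```bash
python3 -m jog '5 3 20 2.3 2.1 -6 0.5;20 10 35 4.6 4.3 -12 0.5;40 20 35 7 6.5 -18 0.5;60 30 35 9.2 8.6 -24 0.5;80 42 35 11.6 10.8 -30 0.5;100 52 35 14 13 -36 0.5;120 62 35 16.3 15.2 -42 0.5;140 73 35 18.6 17.4 -48 0.5;160 84 30 21 19.6 -54 0.5;180 95 20 23.2 21.7 -60 0.5'
python3 - <<'E'
from g import *
delta([.587,.221,.16],down(YAW))
E
```

```text
time_s: 7.73
ee_pos: [0.5729, 0.2126, 0.208]
eef_rot: [-1.5, -0.065, -1.582]
force: [-1.6, -0.2, 1.4]
grip_width: 0.0472
shift [ 14.1   8.4 -48. ] rot [  4.09   3.68 -10.11] ang 11.5 t 7.73 F [-1.6 -0.2  1.4] q [ 0.33  0.41  1.37 -0.09  1.32  0.36] w 0.0472
```

```bash
python3 -m jog '7 4 -20 2 1.8 -5 0.5;14 8.4 -40 4.1 3.7 -10.1 0.5;14 8.4 -48 4.1 3.7 -10.1 0.5;14 8.4 -70 4.1 3.7 -10.1 0.5;14 8.4 -100 4.1 3.7 -10.1 0.5;14 8.4 -130 4.1 3.7 -10.1 0.5;14 8.4 -148 4.1 3.7 -10.1 0.5;14 8.4 -148 4.1 3.7 -10.1 0.5'
python3 - <<'E'
from g import *
delta([.587,.221,.06],down(YAW))
for n in("scene","top"):
    c=camera(n); save(c,n+"4.png")
a=cv2.imread('pics/scene4.png');b=cv2.imread('pics/top4.png')
cv2.imwrite('pics/c4.png',np.hstack([cv2.resize(a[230:380,240:390],(400,400)),cv2.resize(b[130:250,150:270],(400,400))]))
E
```

```text
time_s: 8.4
ee_pos: [0.5846, 0.2198, 0.0551]
eef_rot: [-1.576, -0.005, -1.753]
force: [-1.0, -0.8, -1.0]
grip_width: 0.0472
shift [2.4 1.2 4.9] rot [ 0.2  -0.37 -0.15] ang 0.4 t 8.4 F [-1.  -0.8 -1. ] q [ 0.3   0.62  1.43 -0.    1.1   0.48] w 0.0472
```

View pics/c4.png

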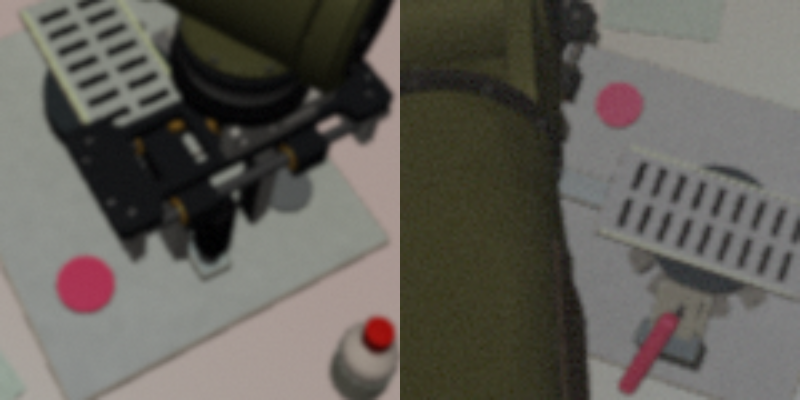

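```bash
python3 -m jog '2 1 2 0 0 0 0.7;2 1 2 0 0 0 1;2 1 2 0 0 0 1;2 1 2 0 0 0 1' 12
python3 - <<'E'
from g import *
o=get_obs(); print(o["force"].round(1),o["grip_width"])
p=o["ee_pos"][:2]; print(np.hypot(*(p-PIV)))
K0=np.arctan2(*(p-PIV)[::-1]); D=np.array([.6618,.181]); K1=np.arctan2(*(D-PIV)[::-1]); print(K0,K1,K1-K0)
for k in range(1,11):
    a=K0-.611*k/10; q=PIV+.14*np.array([np.cos(a),np.sin(a)]); print(((q-p)*1e3).round(1),round(-35*k/10,1))
E
```

```text
time_s: 8.83
ee_pos: [0.5892, 0.2219, 0.0631]
eef_rot: [-1.57, -0.0, -1.754]
force: [-0.3, 0.8, 4.5]
grip_width: 0.0259
[-0.3  0.8  4.5] 0.02591092737803465
0.14182280000289282
1.366966133082294 0.7688417235217925 -0.5981244095605015
[ 7.9 -3.8] -3.5
[16.1 -6.3] -7.0
[24.1 -9.2] -10.5
[ 32.  -12.7] -14.0
[ 39.6 -16.7] -17.5
[ 46.9 -21.1] -21.0
[ 53.9 -25.9] -24.5
[ 60.7 -31.1] -28.0
[ 67.1 -36.8] -31.5
[ 73.2 -42.8] -35.0
```

```bash
python3 -m jog '8.4 -2 0 0 0 -3.5 1;16.7 -4.6 0 0 0 -7 1;24.8 -7.7 0 0 0 -10.5 1;32.6 -11.3 0 0 0 -14 1;40.3 -15.4 0 0 0 -17.5 1;47.6 -19.8 0 0 0 -21 1;54.9 -24.7 0 0 0 -24.5 1;61.7 -30 0 0 0 -28 1;68.2 -35.6 0 0 0 -31.5 1;74.3 -41.7 0 0 0 -35 1'
python3 -m jog '0.5 -0.3 0 0 0 0 1;0.5 -0.3 0 0 0 0 1'
python3 - <<'E'
from g import *
o=get_obs(); p=o["ee_pos"][:2]; print(np.arctan2(*(p-PIV)[::-1])-np.pi/2-YAW, np.hypot(*(p-PIV)), o["force"].round(1))
c=camera("scene"); save(c,"s5.png"); c=camera("top"); save(c,"t5.png")
a=cv2.imread('pics/s5.png');b=cv2.imread('pics/t5.png')
cv2.imwrite('pics/c5.png',np.hstack([cv2.resize(a[200:380,210:390],(400,400)),cv2.resize(b[130:250,150:270],(400,400))]))
E
```

```text
time_s: 9.67
ee_pos: [0.6631, 0.1795, 0.0631]
eef_rot: [-1.57, -0.002, -2.367]
force: [-8.7, -4.3, 1.8]
grip_width: 0.026
time_s: 9.83
ee_pos: [0.6636, 0.1788, 0.0631]
eef_rot: [-1.57, -0.003, -2.367]
force: [-2.0, -1.2, 1.2]
grip_width: 0.0258
-0.6374632422771684 0.1407422263377178 [-2.  -1.2  1.2]
```

View pics/c5.png

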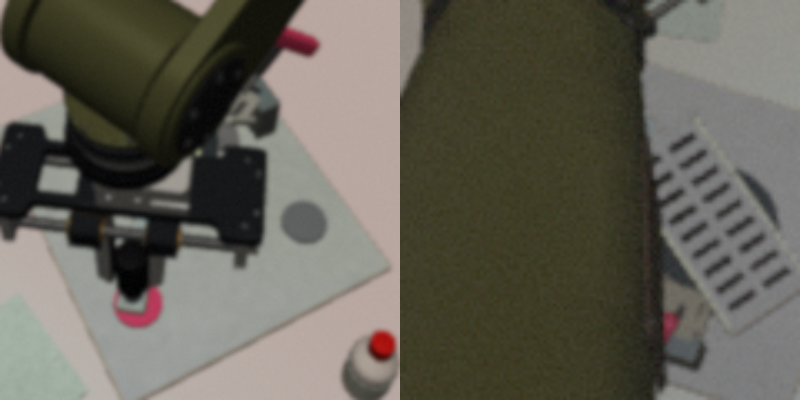

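Slightly past the estimate by about 0.01 rad. I'll back off 1.4 mm, release, rise and measure.

```bash
python3 -m jog '-1 1 0 0 0 0 1;-1 1 0 0 0 0 1;-1 1 0 0 0 0 1;-1 1 0 0 0 0 0.8;-1 1 0 0 0 0 0.5;-1 1 0 0 0 0 0.5;-1 1 30 0 0 0 0.5;-1 1 65 0 0 0 0.5;-15 0 100 0 0 0 0.5;-50 0 130 0 0 0 0.5'
python3 -m jog '-40 -10 20 0 0 0 0.5;-80 -20 20 0 0 0 0.5;-120 -30 20 0 0 0 0.5;-160 -30 20 0 0 0 0.5;-200 -30 20 0 0 0 0.5'
python3 - <<'E'
from m import *
from g import *
c=camera("scene"); save(c,"s6.png"); t=camera("top"); save(t,"t6.png")
for n,c in(("scene",c),("top",t)):
    P=pts(c); m=(P[:,2]>.09)&(P[:,2]<.102)&(P[:,0]>.62)&(P[:,0]<.72)&(P[:,1]<.23)&(P[:,1]>.13)
    if m.sum(): print(n,"knobtop",P[m].mean(0),P[m].min(0),P[m].max(0))
    for a,ce,mm in comps(c,pinkmask(c)):
        Q=pts(c,mm); print(a,ce,np.median(Q,0).round(3)); 
    d=(c["img"].max(2)<60); S=[]
    for a,ce,mm in comps(c,d,8):
        Q=pts(c,mm)
        if len(Q)>5 and abs(np.median(Q[:,2])-.058)<.003 and np.ptp(Q[:,2])<.01: S.append(Q.mean(0))
    S=np.array(S); print(len(S))
    if len(S)>3:
        w,V=np.linalg.eigh(np.cov(S[:,:2].T)); v=V[:,1]*np.sign(V[1,1]); print("palette long axis angle from y",np.arctan2(-v[0],v[1]),S.mean(0))
delta(BAR+A*.1,RBt(1.28))
a=cv2.imread('pics/s6.png');b=cv2.imread('pics/t6.png')
cv2.imwrite('pics/c6.png',np.hstack([cv2.resize(a[200:380,210:390],(400,400)),cv2.resize(b[130:250,170:290],(400,400))]))
E
```

```text
time_s: 10.77
ee_pos: [0.618, 0.1789, 0.1926]
eef_rot: [-1.569, -0.0, -2.367]
force: [0.4, 0.4, 1.3]
grip_width: 0.0469
time_s: 11.18
ee_pos: [0.4161, 0.1484, 0.2126]
eef_rot: [-1.568, 0.001, -2.367]
force: [0.7, 0.9, 0.2]
grip_width: 0.0472
scene knobtop [0.66516786 0.18133713 0.09452452] [0.65212915 0.16868164 0.09027422] [0.67734326 0.19315108 0.09769141]
28 [197.5        136.78571429] [ 0.517 -0.297  0.093]
27 [206.25925926 144.14814815] [ 0.515 -0.259  0.094]
236 [337.04661017 215.93220339] [0.447 0.111 0.121]
143 [273.06993007 339.64335664] [0.667 0.19  0.011]
110 [381.88181818 354.36363636] [0.563 0.336 0.079]
18
palette long axis angle from y -0.8195360978998963 [0.56109502 0.08436037 0.05789535]
top knobtop [0.65954097 0.17932615 0.09571724] [0.64709636 0.16728842 0.09025637] [0.67209827 0.19213017 0.09964319]
12 [211.41666667 163.83333333] [0.649 0.189 0.012]
27 [145.77777778 181.        ] [0.56  0.334 0.08 ]
121 [224.24793388 235.10743802] [0.442 0.105 0.126]
25 [379.04 228.8 ] [ 0.51  -0.263  0.096]
27 [394.22222222 230.51851852] [ 0.512 -0.3    0.096]
16
palette long axis angle from y -0.7759975390591484 [0.56373188 0.08475197 0.05920871]
shift [-20.6 -33.3 -28.5] rot [-36.75 -17.22 104.42] ang 112.0 t 11.28 F [ 1.3 -0.6 -0.5] q [ 0.26  0.04  1.8  -0.    1.29  1.06] w 0.0472
```

View pics/c6.png

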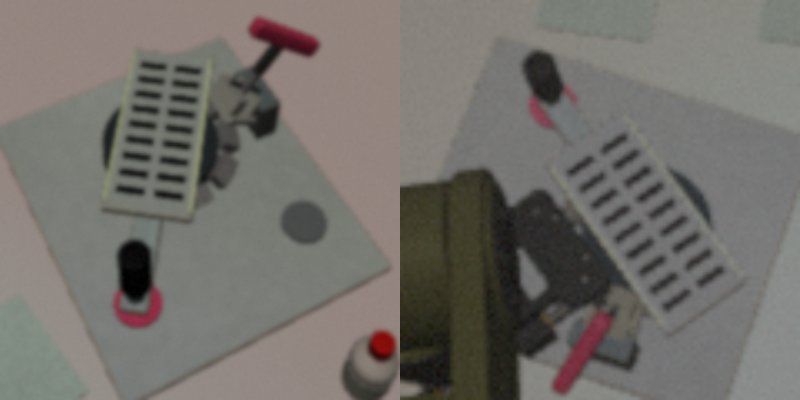

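Both cameras put the knob over the dot within ~0.015 rad (pixel (133,300) left crop), swing ≈ −0.609 from start. Checking the bar's twist and working out the regrasp.

Run:
```python
from m import *
from g import *
for n in("scene","top"):
    c=camera(n)
    for a,ce,mm in comps(c,pinkmask(c),100):
        Q=pts(c,mm); Q=Q[(Q[:,2]>.09)&(Q[:,2]<.16)]
        if len(Q)<60: continue
        w,V=np.linalg.eigh(np.cov(Q.T)); v=V[:,2]; v=v*np.sign(v@RBt(1.2)[:,0]); x0,z0=RB[:,0],RB[:,2]
        print(n,v.round(3),"twist",np.arctan2(v@np.cross(A,x0),v@x0),"axial",v@A, Q.mean(0).round(4),(Q.mean(0)-BAR)@A)
r=Ro.from_matrix(RBt(1.28)@Ro.from_euler('xyz',get_obs()["eef_rot"]).as_matrix().T).as_rotvec()
print((np.degrees(r)).round(1)); delta(BAR+A*.115,RBt(1.28))
```

```text
scene [ 0.719 -0.447  0.532] twist 1.2590280562951413 axial -0.016806889206656815 [0.4475 0.1103 0.1205] 0.01657100553476234
top [ 0.751 -0.434  0.498] twist 1.2780346954523498 axial -0.06068749523531384 [0.4412 0.1053 0.1249] 0.02317538690713192
[-36.9 -17.1 104.4]
shift [-33.3 -32.  -16.9] rot [-36.9  -17.14 104.4 ] ang 112.0 t 11.38 F [ 0.9  0.3 -0.1] q [ 0.26  0.05  1.79 -0.    1.29  1.06] w 0.0474
```

```bash
python3 -m jog '-6 -6 5 -2.3 -1.1 6.5 0.5;-12 -12 10 -4.6 -2.1 13 0.5;-20 -20 10 -6.9 -3.2 19.6 0.5;-30 -30 10 -9.2 -4.3 26.1 0.5;-33 -32 10 -11.5 -5.4 32.6 0.5;-33 -32 10 -13.8 -6.4 39.1 0.5;-33 -32 10 -16.1 -7.5 45.6 0.5;-33 -32 10 -18.5 -8.6 52.2 0.5;-33 -32 10 -20.8 -9.6 58.7 0.5;-33 -32 10 -23 -10.7 65.2 0.5'
python3 - <<'E'
from g import *
delta(BAR+A*.110,RBt(1.28))
E
```

```text
time_s: 12.22
ee_pos: [0.3865, 0.1177, 0.2239]
eef_rot: [-1.303, -0.329, -1.249]
force: [0.7, -0.3, 0.1]
grip_width: 0.0468
shift [  1.2  -1.1 -31.3] rot [-13.76  -6.41  38.88] ang 41.7 t 12.22 F [ 0.7 -0.3  0.1] q [ 0.43 -0.19  2.05 -0.4   1.07  0.22] w 0.0468
```

```bash
python3 -m jog '0 0 0 -2.3 -1.1 6.5 0.5;0 0 0 -4.6 -2.1 13 0.5;0 0 -5 -6.9 -3.2 19.6 0.5;0 0 -10 -9.2 -4.3 26.1 0.5;1 -1 -20 -11.5 -5.4 32.6 0.5;1.2 -1.1 -31 -13.8 -6.4 38.9 0.5;1.2 -1.1 -31 -13.8 -6.4 38.9 0.5;1.2 -1.1 -31 -13.8 -6.4 38.9 0.5'
python3 - <<'E'
from g import *
delta(BAR+A*(.015-.019),RBt(1.28))
E
```

```text
time_s: 12.88
ee_pos: [0.3884, 0.1165, 0.1933]
eef_rot: [-1.373, -0.581, -0.539]
force: [-0.2, -0.6, 0.4]
grip_width: 0.0468
shift [ 63.6 -11.9 -94.1] rot [-0.03 -0.04  0.22] ang 0.2 t 12.88 F [-0.2 -0.6  0.4] q [ 0.42 -0.29  2.26 -0.52  0.72 -0.35] w 0.0468
```

```bash
python3 -m jog '12 -2.3 -18 0 0 0 0.5;27 -5 -40 0 0 0 0.5;42 -8 -62 0 0 0 0.5;56 -10.5 -83 0 0 0 0.5;63.6 -11.9 -94 0 0 0 0.5;63.6 -11.9 -94 0 0 0 0.5;63.6 -11.9 -94 0 0 0 0.8;63.6 -11.9 -94 0 0 0 1;63.6 -11.9 -94 0 0 0 1;63.6 -11.9 -94 0 0 0 1' 45
python3 - <<'E'
from g import *
o=get_obs(); print((o["ee_pos"]-(BAR-A*.019))@A,o["force"]@A,o["force"].round(1)); delta(BAR+A*(.019-.019),RBt(1.28))
E
```

```text
time_s: 13.72
ee_pos: [0.4523, 0.105, 0.1005]
eef_rot: [-1.371, -0.582, -0.541]
force: [-0.0, -0.5, -0.3]
grip_width: 0.0239
0.015884564236959935 -0.320388828072149 [-0.  -0.5 -0.3]
shift [-2.6  0.   2. ] rot [-0.07  0.07  0.24] ang 0.3 t 13.72 F [-0.  -0.5 -0.3] q [ 0.31  0.03  2.25 -0.76  0.41 -0.15] w 0.0239
```

Let the fingers finish closing, then pull 5 mm.

```bash
python3 -m jog '0 0 0 0 0 0 1;0 0 0 0 0 0 1;0 0 0 0 0 0 1' 45; python3 -m jog '-1.2 0.2 1.6 0 0 0 1;-2.3 0.4 3.3 0 0 0 1;-2.8 0.5 4.1 0 0 0 1;-2.8 0.5 4.1 0 0 0 1'
python3 - <<'E'
from g import *
o=get_obs(); print((o["ee_pos"]-(BAR-A*.019))@A,o["force"]@A,o["force"].round(1)); delta(BAR+A*(.019-.019),RBt(0.))
E
```

```text
time_s: 13.97
ee_pos: [0.4525, 0.1052, 0.1012]
eef_rot: [-1.369, -0.583, -0.541]
force: [-5.1, 1.9, 7.9]
grip_width: 0.0136
time_s: 14.3
ee_pos: [0.4495, 0.1056, 0.1054]
eef_rot: [-1.369, -0.583, -0.541]
force: [6.0, -0.5, -6.9]
grip_width: 0.0136
0.02153262226916365 -9.084980867677062 [ 6.  -0.5 -6.9]
shift [ 0.2 -0.6 -2.9] rot [ 41.3   -7.65 -59.79] ang 73.1 t 14.3 F [ 6.  -0.5 -6.9] q [ 0.31  0.02  2.25 -0.74  0.42 -0.16] w 0.0136
```

```bash
python3 -m jog '0 0 0 3.9 -0.7 -5.7 1;0 0 0 7.9 -1.5 -11.5 1;0 0 0 11.8 -2.2 -17.2 1;0 0 0 15.8 -3 -22.9 1;0 0 0 19.7 -3.7 -28.7 1;0 0 0 23.7 -4.4 -34.4 1;0 0 0 27.6 -5.2 -40.1 1;0 0 0 31.6 -5.9 -45.9 1;0 0 0 35.5 -6.6 -51.6 1;0 0 0 39.5 -7.4 -57.3 1'
python3 - <<'E'
from g import *
o=get_obs(); print((o["ee_pos"]-(BAR-A*.019))@A,o["force"]@A,o["force"].round(1),o["moment"]@A); delta(BAR+A*(.019-.019),RBt(0.))
E
```

```text
time_s: 15.13
ee_pos: [0.4484, 0.1047, 0.1043]
eef_rot: [-0.963, -0.031, -1.719]
force: [1.2, -5.3, -10.1]
grip_width: 0.0137
0.021192122069560483 -9.535367798299989 [  1.2  -5.3 -10.1] 0.07888809031637303
shift [ 1.3  0.3 -1.8] rot [ 1.72 -0.46 -2.11] ang 2.8 t 15.13 F [  1.2  -5.3 -10.1] q [ 0.31  0.02  2.25 -0.73  0.43  1.06] w 0.0137
```

```bash
python3 -m jog '0 0 0 1.5 -0.3 -2 1;1 -0.2 -1.5 1.5 -0.3 -2 1;2.2 -0.4 -3.2 1.5 -0.3 -2 1;3.4 -0.6 -4.9 1.5 -0.3 -2 1;4.5 -0.8 -6.5 1.5 -0.3 -2 1;5.6 -1 -8.2 1.5 -0.3 -2 1;6.8 -1.3 -9.8 1.5 -0.3 -2 1;6.8 -1.3 -9.8 1.5 -0.3 -2 1'
python3 - <<'E'
from g import *
o=get_obs(); print((o["ee_pos"]-(BAR-A*.019))@A,o["force"]@A,o["force"].round(1),o["moment"]@A)
E
```

```text
time_s: 15.8
ee_pos: [0.4551, 0.1032, 0.094]
eef_rot: [-0.963, -0.005, -1.754]
force: [1.1, -4.0, -5.4]
grip_width: 0.0138
0.008832586588489509 -5.445815220942138 [ 1.1 -4.  -5.4] 0.0013814683176894816
```

The plunger is past the 0.010 stop and the spring still pulls, so it's entering the notch. I'll lower the rest and release.

```bash
python3 -m jog '1.1 -0.2 -1.6 0 0 0 1;2.3 -0.4 -3.3 0 0 0 1;3.4 -0.6 -4.9 0 0 0 1;3.7 -0.7 -5.4 0 0 0 1;3.7 -0.7 -5.4 0 0 0 1'
python3 - <<'E'
from g import *
o=get_obs(); print((o["ee_pos"]-(BAR-A*.019))@A,o["force"]@A,o["force"].round(1))
E
python3 -m jog '0 0 0 0 0 0 0.8;0 0 0 0 0 0 0.5;0 0 0 0 0 0 0.5;0 0 0 0 0 0 0.5;-10 2 15 0 0 0 0.5;-22 4.5 33 0 0 0 0.5;-36 7 53 0 0 0 0.5;-50 9.5 73 0 0 0 0.5;-58 11 85 0 0 0 0.5;-62 12 90 0 0 0 0.5'
python3 - <<'E'
from m import *
from g import *
for n in("scene","top"):
    c=camera(n); save(c,n+"7.png")
    for a,ce,mm in comps(c,pinkmask(c),60):
        Q=pts(c,mm); 
        if Q[:,2].mean()<.09: continue
        w,V=np.linalg.eigh(np.cov(Q.T)); v=V[:,2]; v=v*np.sign(v@RBt(0)[:,0]); x0=RB[:,0]
        print(n,a,ce.round(1),"twist",np.arctan2(v@np.cross(A,x0),v@x0), Q.mean(0).round(4))
a=cv2.imread('pics/scene7.png');b=cv2.imread('pics/top7.png')
cv2.imwrite('pics/c7.png',np.hstack([cv2.resize(a[200:380,210:390],(400,400)),cv2.resize(b[130:250,170:290],(400,400))]))
E
```

```text
time_s: 16.22
ee_pos: [0.4588, 0.1025, 0.089]
eef_rot: [-0.962, -0.005, -1.754]
force: [-11.8, -2.1, 11.0]
grip_width: 0.0137
0.0025633744467415316 15.414214404072645 [-11.8  -2.1  11. ]
time_s: 17.05
ee_pos: [0.3967, 0.1151, 0.181]
eef_rot: [-0.959, -0.003, -1.753]
force: [0.2, 0.9, 0.0]
grip_width: 0.0468
scene 270 [333.5 221.8] twist 0.00985074251561375 [0.4547 0.1095 0.1079]
top 167 [226.1 233.3] twist -0.01578835365554034 [0.4483 0.1039 0.1094]
```

View pics/c7.png

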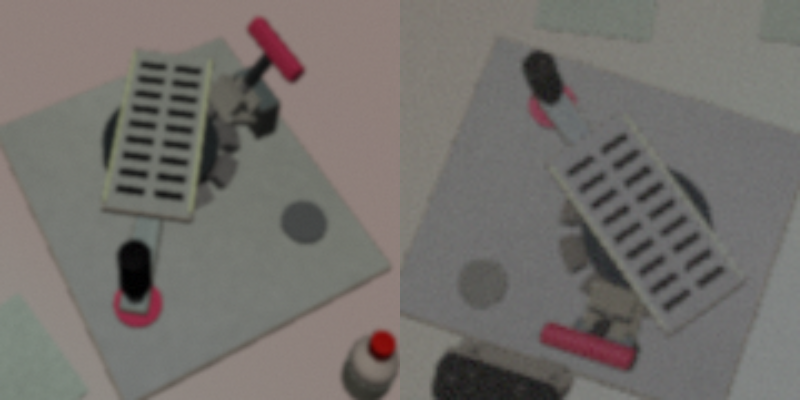

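The plunger is fully home: its pixel centroids are identical to the start (333.5,221.8 / 226.1,233.3), twist ≈0, and the knob is over the pink dot. Now the toggles.

```bash
cat >> g.py <<'E'
CY=.073; xc=np.array([np.cos(CY),np.sin(CY),0]); PA=np.array([.538,-.2605,.076]); PB=np.array([.5395,-.2985,.076])
E
python3 - <<'E'
from g import *
delta(PA-xc*.063+zz*.08,down(CY))
E
```

```text
shift [  78.2 -380.   -23.8] rot [ 2.12 35.01 14.13] ang 37.8 t 17.15 F [-0.8  0.8  0. ] q [ 0.4  -0.25  2.27 -0.54  0.67  0.94] w 0.0471
```

```bash
python3 -m jog '0 -15 20 0 3.5 1.4 0.7;5 -50 25 0.5 7 2.8 1;12 -90 25 0.8 10.5 4.2 1;20 -130 25 1 14 5.6 1;30 -170 25 1.2 18 7 1;40 -210 25 1.4 21.5 8.5 1;50 -250 25 1.6 25 10 1;60 -290 20 1.8 28.5 11.3 1;70 -330 10 2 32 12.7 1;78 -370 0 2.1 35 14 1'
python3 - <<'E'
from g import *
delta(PA-xc*.063,down(CY))
E
```

```text
time_s: 17.98
ee_pos: [0.4622, -0.2012, 0.1884]
eef_rot: [-1.574, -0.0, -1.501]
force: [0.8, 1.1, 0.6]
grip_width: 0.0006
shift [  12.9  -63.9 -112.4] rot [ 0.03 -0.2   0.17] ang 0.3 t 17.98 F [0.8 1.1 0.6] q [-0.48  0.21  1.67 -0.    1.26 -0.55] w 0.0006
```

```bash
python3 -m jog '6 -30 -20 0 0 0 1;12.9 -60 -45 0 0 0 1;12.9 -63.9 -75 0 0 0 1;12.9 -63.9 -100 0 0 0 1;12.9 -63.9 -112 0 0 0 1;12.9 -63.9 -112 0 0 0 1'
python3 - <<'E'
from g import *
delta(PA,down(CY))
for n in("scene","top"):
    c=camera(n); save(c,n+"8.png")
a=cv2.imread('pics/scene8.png');b=cv2.imread('pics/top8.png')
cv2.imwrite('pics/c8.png',np.hstack([cv2.resize(a[100:200,140:240],(400,400)),cv2.resize(b[180:280,340:440],(400,400))]))
E
```

```text
time_s: 18.48
ee_pos: [0.4736, -0.2647, 0.0726]
eef_rot: [-1.579, 0.003, -1.502]
force: [-0.7, -0.2, 0.4]
grip_width: 0.0003
shift [64.4  4.2  3.4] rot [-0.13 -0.51  0.22] ang 0.6 t 18.48 F [-0.7 -0.2  0.4] q [-0.58  0.44  1.67 -0.    1.05 -0.64] w 0.0003
```

View pics/c8.png

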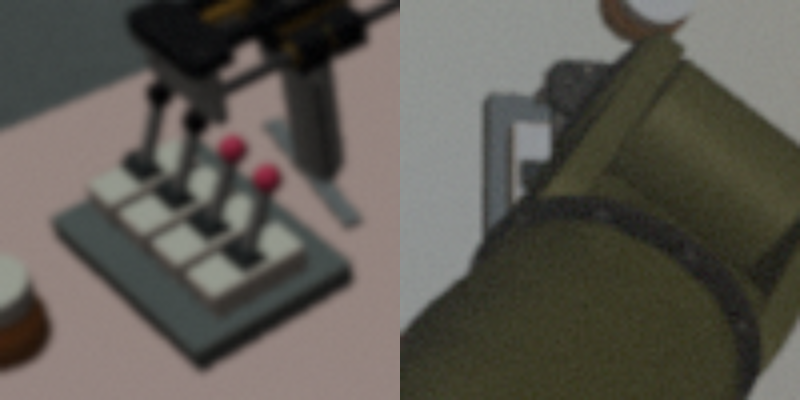

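The finger stands behind the right-hand pink lever (left crop finger (320,120), tip (265,178)), with the body well above the levers. Pushing.

```bash
python3 -m jog '10 0.7 3 0 0 0 1;20 1.4 3 0 0 0 1;28 2 3 0 0 0 1;36 2.5 3 0 0 0 1;44 3 3 0 0 0 1;50 3.4 3 0 0 0 1;55 3.8 3 0 0 0 1;60 4 3 0 0 0 1;62 4.1 3 0 0 0 1;62 4.1 3 0 0 0 1'
python3 - <<'E'
from g import *
delta(PA,down(CY))
c=camera("scene"); save(c,"s9.png"); cv2.imwrite('pics/c9.png',cv2.resize(c["img"][100:200,140:240,::-1],(500,500)))
E
```

```text
time_s: 19.42
ee_pos: [0.5376, -0.261, 0.0794]
eef_rot: [-1.575, -0.0, -1.501]
force: [0.5, 0.2, 0.6]
grip_width: 0.0002
shift [ 0.4  0.5 -3.4] rot [ 0.03 -0.22  0.16] ang 0.3 t 19.42 F [0.5 0.2 0.6] q [-0.51  0.53  1.5  -0.    1.11 -0.58] w 0.0002
```

View pics/c9.png

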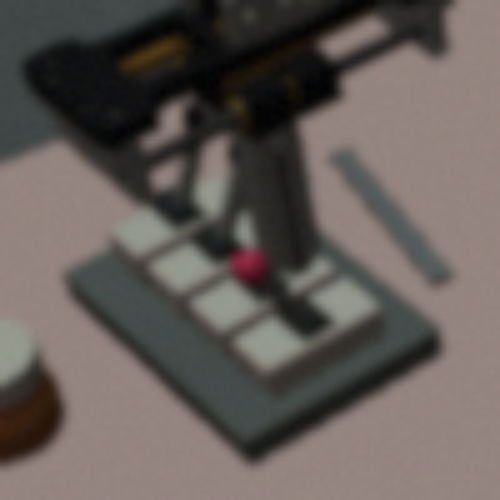

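```bash
python3 -m jog '2 0.1 0 0 0 0 1;3 0.2 0 0 0 0 1;3 0.2 0 0 0 0 1';python3 -m jog '1.5 0.1 0 0 0 0 1;2 0.1 0 0 0 0 1;2 0.1 0 0 0 0 1'
```

```text
time_s: 19.72
ee_pos: [0.5405, -0.2609, 0.0795]
eef_rot: [-1.575, -0.0, -1.501]
force: [-1.3, 0.2, -0.4]
grip_width: 0.0004
time_s: 19.97
ee_pos: [0.5412, -0.2609, 0.0793]
eef_rot: [-1.578, 0.0, -1.501]
force: [-10.3, -0.7, 3.3]
grip_width: 0.0004
```

Stop reached (10 N) where the geometry predicted. Backing out along the same lane, then shifting one lever over.

```bash
python3 -m jog '-15 -1 0 0 0 0 1;-35 -2.4 0 0 0 0 1;-55 -3.8 0 0 0 0 1;-68 -4.7 0 0 0 0 1;-68 -4.7 0 0 0 0 1;-66 -20 0 0 0 0 1;-65 -42 0 0 0 0 1;-65 -42 0 0 0 0 1;-65 -42 0 0 0 0 1'
python3 - <<'E'
from g import *
delta(PB+xc*.001+zz*.003,down(CY))
c=camera("scene"); save(c,"s10.png"); cv2.imwrite('pics/c10.png',cv2.resize(c["img"][100:200,140:240,::-1],(500,500)))
E
```

```text
time_s: 20.72
ee_pos: [0.4767, -0.3033, 0.0792]
eef_rot: [-1.577, 0.0, -1.502]
force: [0.2, 0.2, -0.1]
grip_width: 0.0002
shift [63.8  4.9 -0.2] rot [ 0.01 -0.38  0.24] ang 0.4 t 20.72 F [ 0.2  0.2 -0.1] q [-0.63  0.47  1.6  -0.    1.08 -0.7 ] w 0.0002
```

View pics/c10.png

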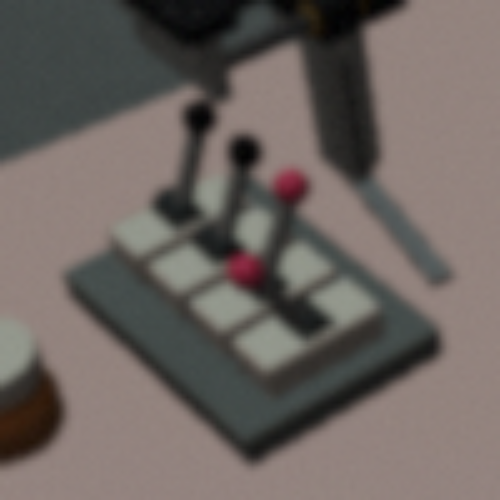

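First lever is over (tip at (245,270)), the others still off. Pushing the second.

```bash
python3 -m jog '10 0.8 0 0 0 0 1;20 1.5 0 0 0 0 1;28 2.1 0 0 0 0 1;36 2.7 0 0 0 0 1;44 3.3 0 0 0 0 1;50 3.8 0 0 0 0 1;55 4.2 0 0 0 0 1;60 4.6 0 0 0 0 1;63.5 4.9 0 0 0 0 1;63.5 4.9 0 0 0 0 1'; python3 -m jog '2 0.1 0 0 0 0 1;3 0.2 0 0 0 0 1;3 0.2 0 0 0 0 1'
```

```text
time_s: 21.6
ee_pos: [0.5406, -0.2977, 0.0789]
eef_rot: [-1.578, 0.001, -1.501]
force: [-0.6, -0.7, -0.1]
grip_width: 0.0004
time_s: 21.85
ee_pos: [0.5433, -0.2975, 0.0788]
eef_rot: [-1.578, 0.001, -1.501]
force: [-2.9, -0.4, -0.6]
grip_width: 0.0006
```

```bash
python3 -m jog '1 0.1 0 0 0 0 1;1.6 0.1 0 0 0 0 1;1.6 0.1 0 0 0 0 1'
python3 - <<'E'
from g import *
print(get_obs()["force"])
E
```

```text
time_s: 22.1
ee_pos: [0.5437, -0.2975, 0.0787]
eef_rot: [-1.581, 0.002, -1.502]
force: [-10.1, 0.7, 3.1]
grip_width: 0.0003
[-10.11221298   0.68097267   3.11464206]
```

```bash
python3 -m jog '-15 -1 0 0 0 0 1;-35 -2.5 0 0 0 0 1;-55 -4 0 0 0 0 1;-68 -5 0 0 0 0 1;-68 -5 20 0 0 0 1;-75 20 50 0 0 0 1;-90 60 80 0 0 0 1;-100 100 110 0 0 0 1;-110 140 110 0 0 0 1;-115 170 110 0 0 0 1'
python3 - <<'E'
from m import *
from g import *
for n in("scene","top"):
    c=camera(n); save(c,n+"11.png")
    for a,ce,mm in comps(c,pinkmask(c)):
        Q=pts(c,mm); print(n,a,ce.round(1),np.median(Q,0).round(4))
    for k in ["glue_bottle","pad_jar","tweezers"]:
        ms=masks_of(k,n)
        for m in ms[:1]:
            print(k,m["conf"],m["extent"],np.median(pts(c,m["mask"]),0).round(3))
a=cv2.imread('pics/scene11.png');b=cv2.imread('pics/top11.png')
cv2.imwrite('pics/c11.png',np.hstack([cv2.resize(a[100:240,110:250],(400,400)),cv2.resize(b[150:290,310:450],(400,400))]))
cv2.imwrite('pics/c11b.png',np.hstack([cv2.resize(a[200:400,210:410],(400,400)),cv2.resize(b[130:260,140:300],(400,400))]))
print(get_obs()["ee_pos"],get_obs()["time_s"])
E
```

```text
time_s: 22.93
ee_pos: [0.4297, -0.1317, 0.1905]
eef_rot: [-1.577, -0.0, -1.503]
force: [1.0, 0.8, -0.2]
grip_width: 0.0001
scene 34 [179.2 145.5] [ 0.568  -0.2936  0.0928]
scene 34 [188.3 153.2] [ 0.565  -0.2566  0.0934]
scene 270 [333.5 221.8] [0.455  0.1106 0.1086]
scene 142 [273.  339.7] [0.6674 0.1902 0.0112]
scene 110 [381.8 354.3] [0.5635 0.3357 0.0786]
glue_bottle 0.97 [363.8, 352.7, 391.4, 381.3] [0.571 0.338 0.051]
pad_jar 0.81 [125.7, 164.8, 150.0, 191.5] [ 0.68  -0.315  0.039]
tweezers 0.7 [207.5, 126.5, 226.8, 159.8] [ 0.442 -0.34   0.005]
top 11 [211.3 163.5] [0.6501 0.1899 0.0125]
top 26 [145.8 181.1] [0.5597 0.3343 0.0789]
top 27 [378.7 208.9] [ 0.5607 -0.259   0.0968]
top 31 [394.2 210.2] [ 0.5627 -0.2967  0.0961]
top 161 [226.  233.3] [0.448  0.1035 0.1107]
glue_bottle 0.63 [141.6, 178.8, 161.5, 197.4] [0.554 0.328 0.051]
pad_jar 0.58 [387.2, 165.8, 415.2, 194.1] [ 0.664 -0.325  0.049]
tweezers 0.69 [383.4, 259.4, 424.8, 277.2] [ 0.435 -0.353  0.006]
[ 0.42987484 -0.13360397  0.18798477] 23.3333
```

View pics/c11.png

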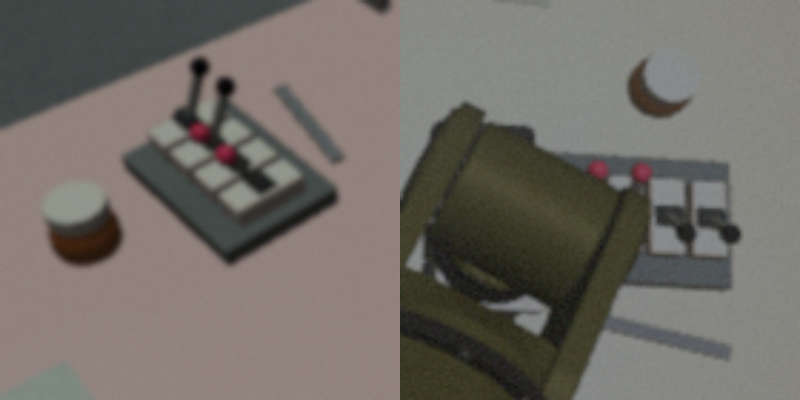

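View pics/c11b.png

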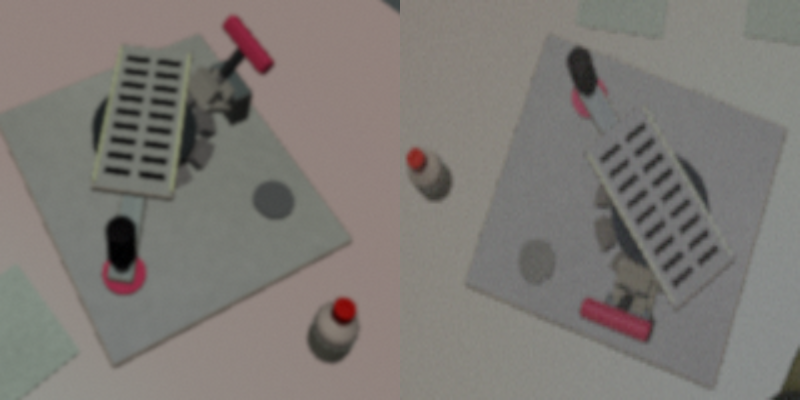

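Run:
```python
from m import *
S,T=camera("scene"),camera("top")
for a,b,a0,b0 in (((188.3,153.2),(378.7,208.9),(206.26,144.15),(378.9,228.85)),((179.2,145.5),(394.2,210.2),(197.5,136.8),(394.2,230.5))):
    p=tri([ray(S,a),ray(T,b)])[0]; q=tri([ray(S,a0),ray(T,b0)])[0]; print(p.round(4),q.round(4),np.linalg.norm(p-q))
```

```text
[ 0.5633 -0.2609  0.0895] [ 0.5127 -0.2651  0.0881] 0.05079931218855856
[ 0.5656 -0.2999  0.0884] [ 0.514  -0.3032  0.0872] 0.05170703187069342
```

```bash
python3 -c "
from station import hand_in
print(hand_in())"
```

```text
the job is handed in; nothing more can be done
None
```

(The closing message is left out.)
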